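# Line up lens tubes and post holders by height on the rail

### The arm

A 6-joint arm with a two-finger parallel gripper is mounted at the origin on a cart in front of the work surface, level with it; the furniture and walls round the work are solid. World frame = base frame: x ahead of the robot, y to its left, z up, the work surface at z = 0. Lengths are in m, angles in degrees, forces in N, time in s.
With the tool pointing down it reaches from about 0.375 to 0.9 m from the base axis. Payload 3.1 kg.
Tool frame: the origin (TCP) lies on the centre line of the jaws, within the pads' length; the fingertips stand 8 mm ahead of it and the grasp point (between the pads) lies 11 mm behind it; z points along the fingers, y is the line along which they close (so a half turn about z gives the same grasp; the last joint's range is limited). The gripper opens to 87 mm and grips with 3 to 60 N. Pads are 19 mm wide; open, the fingers measure 117 mm over their backs; the gripper's body (75 mm by 190 mm) begins 51 mm behind the grasp point.
Start: joints at [62.997, 30.224, 82.088, -0, 67.689, -10.227], TCP at [0.18, 0.598, 0.194] pointing down, gripper open.
Joint ranges: [-176.69, 176.69], [-43.24, 126.21], [12.49, 139.97], [-82, 262], [0, 151.66], [-163.58, 163.58]. Speed limits (degrees/s): [159.86, 159.86, 180, 180, 180, 180].

### API

Orientations are given as a 3x3 rotation matrix whose columns are the frame's x, y, z axes.
In Python, from rig import * gives the robot as it stands.
- The arm moves only by the tool step_arm, never from a script. Its argument "targets" is a list of rows, each a list of 5 numbers: the opening, from -1 (shut) to 1 (fully open), then the shift along the world's x, y, z normalised to -1 to 1, where 1 is 0.25 m, then the turn about the world's z normalised to -1 to 1, where 1 is 180 degrees. In form: [[fingers, x, y, z, turn], ...]. A call has 1 to 20 rows; each row is the pose to reach, as a shift and turn from the pose commanded when the call began, turning the shorter way round; what a row does not reach only later rows make up. A row lasts 1/10 s, in which the tool goes at most 50 mm and 8.59 degrees, less where a joint would pass 70% of its speed; a pose out of reach is approached as far as the arm can. A call with a number of a shift or a turn outside -1 to 1 is refused whole. A call with a gripper value outside its range is refused whole. The fingers move at their own pace and stop on an object; the grip force is fixed at half the most. Time passes only in rows, so rows that repeat a pose let the fingers close. It gives the time, the measured TCP pose, the force, the opening and the grip force at its end, in the units of the state.
- read_state(): the state, without advancing time (a new reading comes with each control period).
- capture(name): name is "scene" or "top"; returns a dict with "color" (420x560x3 uint8, red, green, blue), "mtx" (3x3 intrinsics, pixels), "pose" (4x4, takes a point from camera to world coordinates). Camera axes: x right, y down, z forward; pixel columns grow to the right and rows downward; lengths in m; the calibration is good to about 2 mm. A picture is of the moment at which its call begins. There is no depth.
- hand_in(): hands the job in; it is judged then, once.
The state is a dict: "time_s": time; "joint_positions": joint angles; "qvel": joint speeds; "tau": joint torques, N m; "position": TCP position; "tcp_rot": TCP orientation; "force": force on the tool from outside, world axes, zero at the start; "moment": the same for the moment, N m; "opening": opening from 0.0 (shut) to 1.0 (fully open); "grasp_force": force on a finger pad.
Only numpy, scipy, OpenCV 4.12 (cv2) and the standard library are available. Lean on these libraries where they do the work, as an engineer would, in place of code of your own. Each camera call takes 0.05 s, during which the arm holds its last target. There are 200 camera calls.

### The job

Set up the rail for a height check: stand the four round black parts (two lens tubes and two post holders with thumbscrews) upright on the rail's four carrier plates, one on each and centred in its circle, in order of height. The lowest part goes next to the lamp and they rise from there to the tallest beside the stop plate.

Things in the scene. Friction and masses are not known exactly. Their poses are not given: they have to be found in the camera images.
- short_collar_foot (a point): The lowest of the four parts: short black post holder (collar), round body 25 mm in diameter and 18 mm high, with a thumbscrew out to 25 mm from the axis, pointing 110 degrees clockwise (from above) from its own x. Point: on the round body's axis, at its underside; z up. Starts upright on the bench, any yaw. Solid: grip round the outside. 55 g.
- short_tube_foot (a point): The second lowest: black threaded lens tube, open ring, 30 mm in diameter and 28 mm high, no thumbscrew. Point: on the round body's axis, at its underside; z up. Starts upright on the bench, any yaw. Solid: grip round the outside. 35 g.
- long_tube_foot (a point): The third: black threaded lens tube, open ring, 30 mm in diameter and 40 mm high, no thumbscrew. Point: on the round body's axis, at its underside; z up. Starts upright on the bench, any yaw. Solid: grip round the outside. 35 g.
- tall_holder_foot (a point): The tallest: slim black post holder, round body 25 mm in diameter and 50 mm high, with a thumbscrew near the top out to 25 mm from the axis, pointing 125 degrees counter-clockwise (from above) from its own x. Point: on the round body's axis, at its underside; z up. Starts upright on the bench, any yaw. Solid: grip round the outside. 70 g.
- rail: Low dark steel rail fixed on the bench, 430 (own y) x 50 (x) x 12 mm, roughly crosswise to the robot. On it in a row: four carrier plates, about 82 mm apart (each up to 7 mm off), and at its ends, 187 mm from the middle, the lamp and a black upright stop plate (44 mm wide, top 72 mm above the bench), either way round. Origin: centre of its underside, on the bench.
- lamp: Fixed lamp turret at one end of the rail: black foot 38x36 mm, round metal body 29 mm in diameter with a glass band and fins, 63 mm above the bench. The lowest part goes next to it. Tall instruments stand behind the rail (x over 0.57, y -0.25 to 0.02, up to 240 mm): pass in front of them. Origin: centre of its underside, on the rail's top (12 mm above the bench).
- carrier_a: One of four identical fixed aluminium carrier plates on the rail, 54x54x10 mm, with a thin black circle 43 mm in diameter round its centre. The letters a to d say nothing of the order along the rail, which changes. Origin: centre of its underside; the top face is 10 mm above that, 22 mm above the bench. Its axes lie along the rail's.
- carrier_b: One of four identical fixed aluminium carrier plates on the rail, 54x54x10 mm, with a thin black circle 43 mm in diameter round its centre. The letters a to d say nothing of the order along the rail, which changes. Origin: centre of its underside; the top face is 10 mm above that, 22 mm above the bench. Its axes lie along the rail's.
- carrier_c: One of four identical fixed aluminium carrier plates on the rail, 54x54x10 mm, with a thin black circle 43 mm in diameter round its centre. The letters a to d say nothing of the order along the rail, which changes. Origin: centre of its underside; the top face is 10 mm above that, 22 mm above the bench. Its axes lie along the rail's.
- carrier_d: One of four identical fixed aluminium carrier plates on the rail, 54x54x10 mm, with a thin black circle 43 mm in diameter round its centre. The letters a to d say nothing of the order along the rail, which changes. Origin: centre of its underside; the top face is 10 mm above that, 22 mm above the bench. Its axes lie along the rail's.

How it is judged (in metres and radians):
At the end, for the whole second after the job is handed in: Each of the four parts stands upright (within 0.1 rad) on the top face of a carrier plate of its own, its axis within 12 mm of the plate's centre, in order along the rail from the lamp to the stop plate: short collar, short tube, long tube, tall holder ((horizontal distance between short_collar_foot and carrier_a below 0.012 m or horizontal distance between short_collar_foot and carrier_b below 0.012 m or horizontal distance between short_collar_foot and carrier_c below 0.012 m or horizontal distance between short_collar_foot and carrier_d below 0.012 m) and angle between each of short_collar_foot, short_tube_foot, long_tube_foot, tall_holder_foot's own z axis and vertical below 0.1 rad and height (world z) of short_collar_foot between 0.018 and 0.027 m and (horizontal distance between short_tube_foot and carrier_a below 0.012 m or horizontal distance between short_tube_foot and carrier_b below 0.012 m or horizontal distance between short_tube_foot and carrier_c below 0.012 m or horizontal distance between short_tube_foot and carrier_d below 0.012 m) and height (world z) of short_tube_foot between 0.018 and 0.027 m and (horizontal distance between long_tube_foot and carrier_a below 0.012 m or horizontal distance between long_tube_foot and carrier_b below 0.012 m or horizontal distance between long_tube_foot and carrier_c below 0.012 m or horizontal distance between long_tube_foot and carrier_d below 0.012 m) and height (world z) of long_tube_foot between 0.018 and 0.027 m and (horizontal distance between tall_holder_foot and carrier_a below 0.012 m or horizontal distance between tall_holder_foot and carrier_b below 0.012 m or horizontal distance between tall_holder_foot and carrier_c below 0.012 m or horizontal distance between tall_holder_foot and carrier_d below 0.012 m) and height (world z) of tall_holder_foot between 0.018 and 0.027 m and ((y of lamp in the frame of rail above 0 m and y of short_collar_foot in the frame of rail between 0.101 and 0.145 m and y of short_tube_foot in the frame of rail between 0.019 and 0.063 m and y of long_tube_foot in the frame of rail between -0.063 and -0.019 m and y of tall_holder_foot in the frame of rail between -0.145 and -0.101 m) or (y of lamp in the frame of rail below 0 m and y of short_collar_foot in the frame of rail between -0.145 and -0.101 m and y of short_tube_foot in the frame of rail between -0.063 and -0.019 m and y of long_tube_foot in the frame of rail between 0.019 and 0.063 m and y of tall_holder_foot in the frame of rail between 0.101 and 0.145 m))); the robot touches nothing.
It also fails if it takes over 125 s, if anything falls off the work surface, if the arm or the gripper's body presses on something with over 40 N, if the wrist force passes 120 N, or if a joint passes its speed limit or range.

## Working session

There is one attempt and no reset: what is moved stays moved. The work goes in short steps, Python scripts to look and compute and a tool call to move; the robot and the scene stay as the last step left them, time stands still between calls to the robot, and variables do not carry over. Pictures are saved under pics/ and viewed, at most 14 in all, crops included, and the job is handed in when it is done.

Besides the shell and the picture viewer there is one more tool, called by a JSON object that holds its "fn" and its "kwargs". step_arm: Moves the arm, as the interface text tells. Scaled input: -1 to 1 covers 0.25 m each way for a shift and 180 degrees each way for a turn. Its arguments: {"type":"object","properties":{"targets":{"type":"array","items":{"type":"array","items":{"type":"number"}}}},"required":["targets"]}

```bash
mkdir -p pics
python3 - <<'E'
from rig import *
import cv2,numpy as np,pickle
for n in("scene","top"):
    c=capture(n);pickle.dump(c,open(n+'.pkl','wb'));cv2.imwrite(f'pics/{n}0.png',cv2.resize(c["color"][:,:,::-1],(800,600),interpolation=cv2.INTER_CUBIC))
    print(n,c["mtx"].round(1).tolist(),c["pose"].round(3).tolist())
s=read_state();print(s["position"],s["tcp_rot"],s["opening"],s["time_s"])
E
```

```text
scene [[535.7, 0.0, 285.4], [0.0, 535.7, 204.1], [0.0, 0.0, 1.0]] [[0.767, -0.382, 0.516, -0.122], [-0.642, -0.451, 0.62, -0.818], [-0.004, -0.806, -0.591, 0.784], [0.0, 0.0, 0.0, 1.0]]
top [[380.3, 0.0, 275.1], [0.0, 380.3, 209.5], [0.0, 0.0, 1.0]] [[-0.0, -0.986, 0.166, 0.358], [-1.0, 0.005, 0.027, -0.038], [-0.027, -0.166, -0.986, 1.068], [0.0, 0.0, 0.0, 1.0]]
[0.18002442 0.59774541 0.19337803] [[-9.57449225e-01  2.88600401e-01 -8.88375579e-04]
 [ 2.88601563e-01  9.57447682e-01 -1.75324914e-03]
 [ 3.44584732e-04 -1.93503361e-03 -9.99998068e-01]] 1.001050348672368 0.1
```

View pics/top0.png

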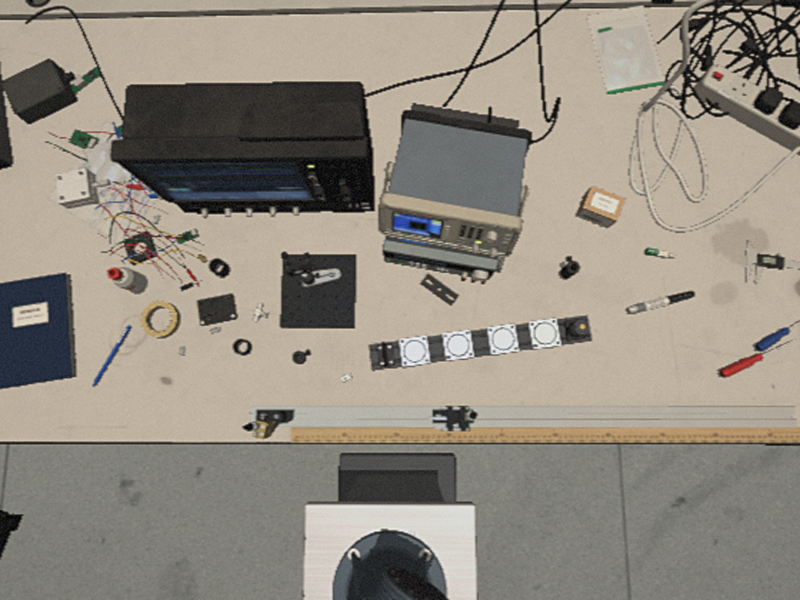

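View pics/scene0.png

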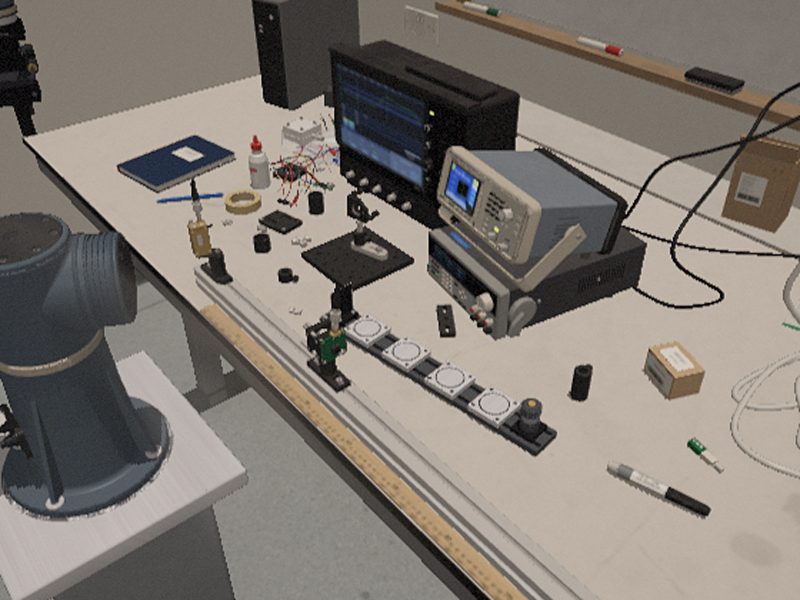

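Top view (800×600): stop plate at (384,354) and lamp at (578,327). The carriers are at (414,351), (458,345), (502,339) and (545,333). The long tube is at (219,267), short tube (242,347), collar (301,356) and tall holder (569,268). In the scene view the parts are at (316,203), (262,243), (287,275) and (581,382).

```bash
cat > h.py <<'E'
import cv2,numpy as np,pickle
def ray(c,u,v,z):
    d=c["pose"][:3,:3]@np.linalg.solve(c["mtx"],[u,v,1.]);o=c["pose"][:3,3]
    return (o+d*(z-o[2])/d[2])
def proj(c,p):
    q=np.linalg.inv(c["pose"])@np.r_[p,1];q=c["mtx"]@q[:3];return q[:2]/q[2]
def blob(c,u,v,mask,op=0,r=22):
    if op: mask=cv2.morphologyEx(mask,cv2.MORPH_OPEN,cv2.getStructuringElement(cv2.MORPH_ELLIPSE,(op,op)))
    n,l,st,ce=cv2.connectedComponentsWithStats(mask)
    i=min([i for i in range(1,n) if st[i,4]>25],key=lambda i:np.hypot(*(ce[i]-(u,v))))
    return ce[i],st[i],(l==i).astype(np.uint8)
E
cat > m.py <<'E'
from h import *
k=.7
T=pickle.load(open('top.pkl','rb'));S=pickle.load(open('scene.pkl','rb'))
H=dict(long=40,short=28,collar=18,tall=50)
P=dict(long=((219,267),(316,203)),short=((242,347),(262,243)),collar=((301,356),(287,275)),tall=((569,268),(581,382)))
for n,(a,b) in P.items():
    for c,p,op in((T,a,5),(S,b,7 if n!='collar' else 7)):
        m=(c["color"].max(2)<75).astype(np.uint8)
        if c is T or 'l' in n: m=cv2.morphologyEx(m,cv2.MORPH_CLOSE,np.ones((5,5)))
        ce,st,_=blob(c,p[0]*k,p[1]*k,m,op if n in('collar','tall') else 0)
        print(n,'T' if c is T else 'S',ce.round(1),st,ray(c,*ce,H[n]/2000).round(4))
m=(T["color"].min(2)>165).astype(np.uint8);m=cv2.morphologyEx(m,cv2.MORPH_CLOSE,np.ones((5,5)))
ms=(S["color"].min(2)>150).astype(np.uint8);ms=cv2.morphologyEx(ms,cv2.MORPH_CLOSE,np.ones((5,5)))
for p,q in zip(((414,351),(458,345),(502,339),(545,333)),((368,330),(407,351),(450,377),(494,404))):
    for c,M,x in((T,m,p),(S,ms,q)):
        ce,st,bm=blob(c,x[0]*k,x[1]*k,M)
        cn=max(cv2.findContours(bm,0,2)[0],key=cv2.contourArea); r=cv2.minAreaRect(cn)
        print('carrier',ce.round(1),st,ray(c,*r[0],.022).round(4),ray(c,*ce,.022).round(4))
a=cv2.resize(T["color"][160:265,130:420,::-1],None,fx=2.75,fy=2.75,interpolation=cv2.INTER_CUBIC)
b=cv2.resize(S["color"][130:320,170:430,::-1],None,fx=3,fy=3,interpolation=cv2.INTER_CUBIC)
cv2.imwrite('pics/a.png',a);cv2.imwrite('pics/b.png',b)
E
python3 m.py
```

```text
long T [153.2 187.1] [147 181  14  13 124] [0.6005 0.3377 0.02  ]
long S [221.7 139.4] [216 127  17  23 193] [0.6066 0.3437 0.02  ]
short T [169.3 242.5] [164 238  12  11  68] [0.443  0.2862 0.014 ]
short S [182.9 170.1] [178 164  11  13 133] [0.4396 0.2826 0.014 ]
collar T [209.6 249.6] [206 246   8   9  58] [0.4233 0.1736 0.009 ]
collar S [199.3 192.6] [195 188  10  10  80] [0.4196 0.1717 0.009 ]
tall T [398.1 188.3] [392 182  13  13 104] [ 0.5914 -0.3524  0.025 ]
tall S [406.3 267.6] [399 256  15  25 277] [ 0.5881 -0.3529  0.025 ]
carrier [268.5 260.1] [262 253  13  18  77] [0.3927 0.0121 0.022 ] [0.3936 0.0085 0.022 ]
carrier [258.8 172.7] [254 170   9   6  34] [0.5793 0.1333 0.022 ] [0.5785 0.1317 0.022 ]
carrier [336.1 237.6] [ 278  200  115   62 2119] [ 0.4766 -0.1726  0.022 ] [ 0.4546 -0.1772  0.022 ]
carrier [340.1 208.7] [336 206   9   7  36] [ 0.6289 -0.1183  0.022 ] [ 0.6299 -0.1176  0.022 ]
carrier [336.1 237.6] [ 278  200  115   62 2119] [ 0.4766 -0.1726  0.022 ] [ 0.4546 -0.1772  0.022 ]
carrier [360.  246.5] [   17    53   543   367 87094] [ 0.4707 -0.1206  0.022 ] [ 0.5662 -0.2432  0.022 ]
carrier [399.9 218.9] [394 216  16   6  52] [ 0.5076 -0.358   0.022 ] [ 0.5057 -0.3536  0.022 ]
carrier [360.  246.5] [   17    53   543   367 87094] [ 0.4707 -0.1206  0.022 ] [ 0.5662 -0.2432  0.022 ]
```

View pics/a.png

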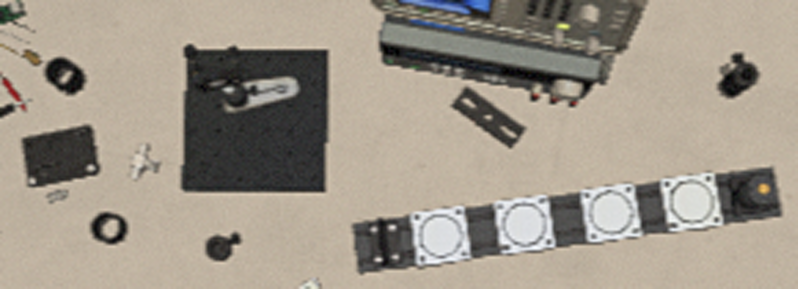

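View pics/b.png

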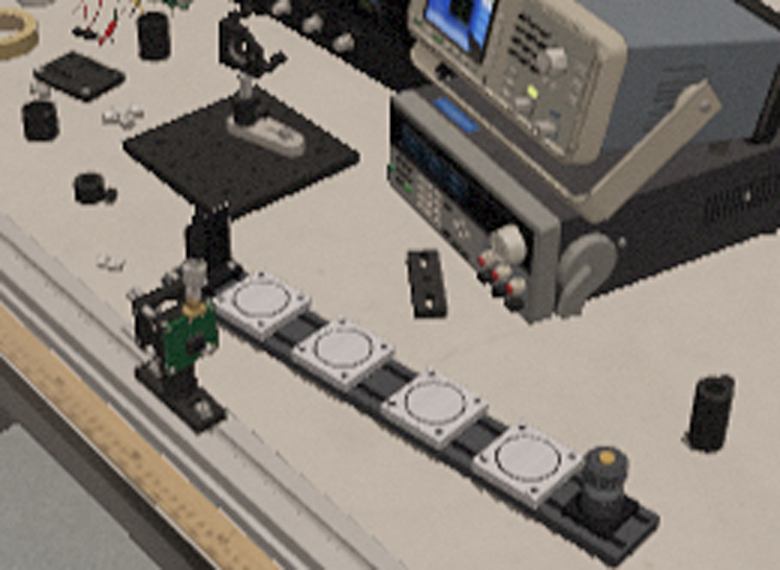

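The crops confirm the layout: lamp on the right (−y), stop plate on the left, and black rings as the tubes. I'll refine with convex hulls and low-saturation plate masks.

```bash
cat > m.py <<'E'
from h import *
k=.7
def hullc(bm):
    h=cv2.convexHull(np.vstack(cv2.findContours(bm,0,1)[0])); m=cv2.moments(h); return np.array([m['m10'],m['m01']])/m['m00'],cv2.minAreaRect(h)
T=pickle.load(open('top.pkl','rb'));S=pickle.load(open('scene.pkl','rb'))
H=dict(long=40,short=28,collar=18,tall=50)
P=dict(long=((219,267),(316,203)),short=((242,347),(262,243)),collar=((301,356),(287,275)),tall=((569,268),(581,382)))
for n,(a,b) in P.items():
    for c,p in((T,a),(S,b)):
        big=cv2.resize(c["color"],None,fx=4,fy=4,interpolation=cv2.INTER_CUBIC)
        m=(big.max(2)<110).astype(np.uint8)
        op=0
        if n=='collar': op=25
        if n=='tall': op=27
        _,st,bm=blob(c,p[0]*k*4,p[1]*k*4,m,op); ce,r=hullc(bm); ce=(ce+.5)/4-.5
        print(n,'T' if c is T else 'S',ce.round(1),(st/4).round(1)[:4],ray(c,*ce,H[n]/2000).round(4))
for p,q in zip(((290,246),(320,241),(352,237),(381,233)),((257,230),(285,247),(315,264),(346,282))):
    for c,x in((T,p),(S,q)):
        big=cv2.resize(c["color"],None,fx=4,fy=4,interpolation=cv2.INTER_CUBIC).astype(int)
        m=((big.max(2)-big.min(2)<22)&(big.min(2)>130)).astype(np.uint8)
        m=cv2.morphologyEx(m,cv2.MORPH_CLOSE,np.ones((9,9)));m=cv2.morphologyEx(m,cv2.MORPH_OPEN,np.ones((9,9)))
        _,st,bm=blob(c,x[0]*4,x[1]*4,m); ce,r=hullc(bm); ce=(ce+.5)/4-.5
        print('carrier',ce.round(1),(st/4).round(1)[:4],ray(c,*ce,.022).round(4))
E
python3 m.py
```

```text
long T [153.3 187.2] [146.5 181.   14.8  13.5] [0.6003 0.3376 0.02  ]
long S [220.7 141.7] [215.5 133.8  11.2  16.8] [0.5969 0.3343 0.02  ]
short T [169.3 242.5] [163.2 237.2  13.   11.5] [0.443  0.2861 0.014 ]
short S [183.  169.3] [177.2 160.8  12.5  16.5] [0.4417 0.2857 0.014 ]
collar T [209.1 249.8] [205.  245.8   9.2   9. ] [0.4228 0.1748 0.009 ]
collar S [199.4 192.5] [194.8 187.8  10.5  10.5] [0.4201 0.1722 0.009 ]
tall T [398.1 188.5] [391.8 182.8  13.8  12.8] [ 0.5906 -0.3522  0.025 ]
tall S [406.3 267.7] [398.8 255.5  15.8  25.5] [ 0.5879 -0.3531  0.025 ]
carrier [289.7 245.3] [279.  234.8  22.   21.8] [ 0.434  -0.0498  0.022 ]
carrier [257.  229.5] [242.  219.8  32.   20.8] [ 0.4313 -0.0526  0.022 ]
carrier [320.3 241.1] [309.5 230.8  22.5  21.5] [ 0.4451 -0.1336  0.022 ]
carrier [284.4 245.9] [268.2 235.5  33.5  22.2] [ 0.4422 -0.136   0.022 ]
carrier [351.7 236.9] [341.2 226.5  22.   21.8] [ 0.4564 -0.2198  0.022 ]
carrier [315.1 264. ] [298.  252.   35.2  25. ] [ 0.4543 -0.2216  0.022 ]
carrier [381. 233.] [370.  222.8  23.   21.5] [ 0.467  -0.2999  0.022 ]
carrier [345.7 282.4] [328.2 270.   36.   26.5] [ 0.4647 -0.301   0.022 ]
```

Run:
```python
from h import *
T=pickle.load(open('top.pkl','rb'));S=pickle.load(open('scene.pkl','rb'))
def cr(c,x,y): return cv2.resize(c["color"][y:y+50,x:x+66,::-1],(396,300),interpolation=cv2.INTER_CUBIC)
o=np.vstack([np.hstack([cr(T,120,162),cr(S,195,115)]),np.hstack([cr(T,365,165),cr(S,375,240)])])
cv2.imwrite('pics/c.png',o)
k=.7
for p in((345,195),(375,213),(430,228)): print('scope',ray(S,p[0]*k,p[1]*k,0.015).round(3))
for p in((183,212),(360,210)): print('scopeT',ray(T,p[0]*k,p[1]*k,0.015).round(3))
for p in((430,265),(500,335)):print('psu',ray(S,p[0]*k,p[1]*k,0.0).round(3))
```

```text
scope [0.666 0.328 0.015]
scope [0.668 0.231 0.015]
scope [0.713 0.118 0.015]
scopeT [0.718 0.42  0.015]
scopeT [0.719 0.057 0.015]
psu [0.645 0.04  0.   ]
psu [ 0.599 -0.183  0.   ]
```

View pics/c.png

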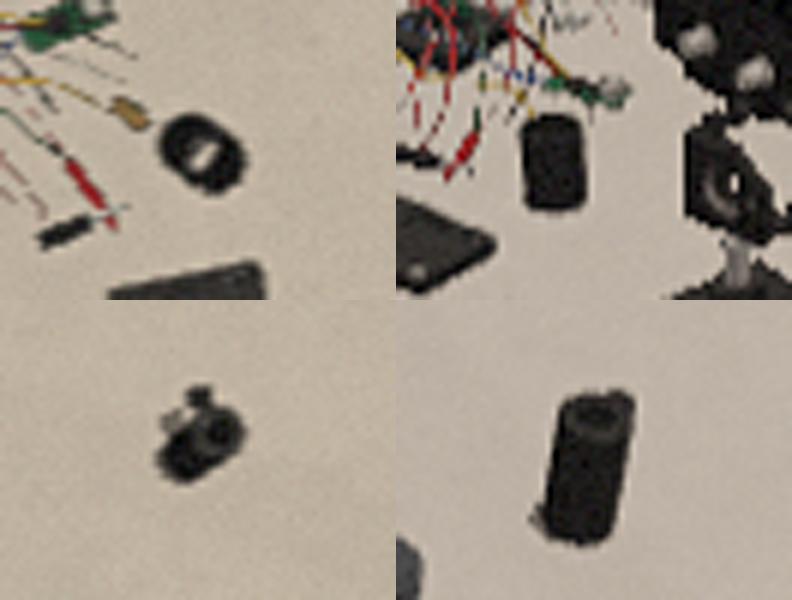

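Both tubes and holders are clearly visible. The tall holder's thumbscrew points about +20° (mostly +x) and the collar's about −63°. Starting with the long tube, closing direction about 102° to stay clear of the wires.

{"fn": "step_arm", "kwargs": {"targets": [[0.15, 0.88, -0.52, 0, 0.16], [0.15, 0.88, -0.52, 0, 0.16], [0.15, 0.88, -0.52, 0, 0.16], [0.15, 0.88, -0.52, 0, 0.16], [0.15, 0.88, -0.52, 0, 0.16], [0.15, 0.88, -0.52, 0, 0.16], [0.15, 0.88, -0.52, 0, 0.16], [0.15, 0.88, -0.52, 0, 0.16]]}}

```text
time_s: 0.9
position: [0.3991, 0.4686, 0.1938]
tcp_rot: [[-0.978, -0.208, -0.002], [-0.208, 0.978, -0.0], [0.002, 0.0, -1.0]]
force: [-0.4, -0.7, -0.6]
opening: 0.576
grasp_force: 0.0
```

{"fn": "step_arm", "kwargs": {"targets": [[0.15, 0.797, -0.53, -0.3, 0], [0.15, 0.797, -0.53, -0.3, 0], [0.15, 0.797, -0.53, -0.3, 0], [0.15, 0.797, -0.53, -0.3, 0], [0.15, 0.797, -0.53, -0.3, 0], [0.15, 0.797, -0.53, -0.3, 0], [0.15, 0.797, -0.53, -0.3, 0], [0.15, 0.797, -0.53, -0.4, 0], [0.15, 0.797, -0.53, -0.5, 0], [0.15, 0.797, -0.53, -0.6, 0], [0.15, 0.797, -0.53, -0.66, 0], [0.15, 0.797, -0.53, -0.7, 0], [0.15, 0.797, -0.53, -0.7, 0]]}}

```text
time_s: 2.2
position: [0.5979, 0.3368, 0.0184]
tcp_rot: [[-0.978, -0.21, -0.002], [-0.21, 0.978, -0.001], [0.002, -0.0, -1.0]]
force: [0.3, -0.6, 0.5]
opening: 0.576
grasp_force: 0.0
```

```bash
cat > pic.py <<'E'
import sys;sys.path.insert(0,'.')
from rig import *
from h import *
# pic name x y z half : crops of both cams around a world point
n,p,r=sys.argv[1],[float(v) for v in sys.argv[2:5]],int(sys.argv[5])
o=[]
for s in("top","scene"):
    c=capture(s);pickle.dump(c,open(s+'_n.pkl','wb'));u,v=proj(c,p).astype(int)
    u=min(max(u,r),559-r);v=min(max(v,r),419-r)
    print(s,'crop origin',u-r,v-r,'scale',400/(2*r));o.append(cv2.resize(c["color"][v-r:v+r,u-r:u+r,::-1],(400,400),interpolation=cv2.INTER_CUBIC))
cv2.imwrite('pics/'+n+'.png',np.hstack(o))
E
python3 pic.py d 0.6 0.336 0.02 40
```

```text
top crop origin 113 147 scale 5.0
scene crop origin 181 101 scale 5.0
```

View pics/d.png

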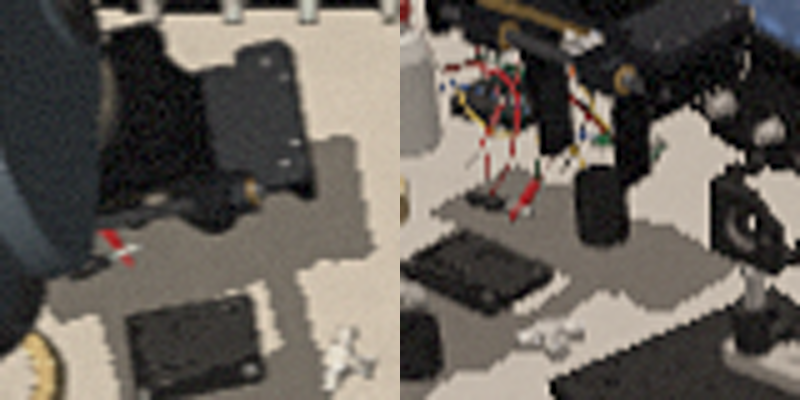

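The top crop is mostly hidden by the gripper. In the scene crop the tube is at (603,205), with fingers at (555,110–150) and (630,145–185). I'll check those against the projected fingertips.

Run:
```python
from h import *
S=pickle.load(open('scene_n.pkl','rb'));T=pickle.load(open('top_n.pkl','rb'))
t=np.array([.5979,.3368,.0184]);y=np.array([-.21,.978,0])
for nm,off,z in(("L tip",.025,-.008),("L tip out",.04,-.008),("R tip",-.025,-.008),("R tip out",-.04,-.008),("L +40",.03,.04),("R+40",-.03,.04),("foot",0,-.0184),("top",0,.0216)):
    p=t+y*off+[0,0,z]; print(nm,(proj(S,p)-(181,101))*5+(400,0))
```

```text
L tip [567.50309946 202.92139288]
L tip out [548.93342499 195.13318993]
R tip [630.7094561  229.43041618]
R tip out [650.07384225 237.55192469]
L +40 [554.29004767 126.74452009]
R+40 [631.43478135 157.69382815]
foot [600.20085658 231.74582115]
top [594.95193614 170.75950329]
```

Run:
```python
from h import *
S=pickle.load(open('scene_n.pkl','rb'))
cv2.imwrite('pics/e.png',cv2.resize(S["color"][115:155,200:245,::-1],(720,600),interpolation=cv2.INTER_NEAREST))
```

```text
(no output)
```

View pics/e.png

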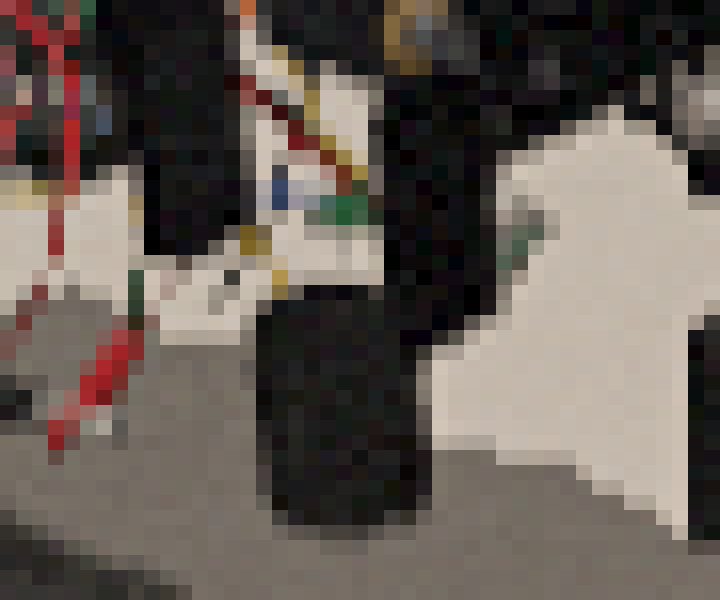

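The fingers appear about 10 px too high in the scene crop. Triangulating the copper joints, visible in both views, to find out why.

```bash
cat >> h.py <<'E'
def tri(cs,uv):
    A=np.zeros((3,3));b=np.zeros(3)
    for c,p in zip(cs,uv):
        d=c["pose"][:3,:3]@np.linalg.solve(c["mtx"],[*p,1.]);d/=np.linalg.norm(d);M=np.eye(3)-np.outer(d,d);A+=M;b+=M@c["pose"][:3,3]
    x=np.linalg.solve(A,b);return x.round(4),[(proj(c,x)-p).round(1) for c,p in zip(cs,uv)]
E
python3 - <<'E'
from h import *
S=pickle.load(open('scene_n.pkl','rb'));T=pickle.load(open('top_n.pkl','rb'))
print(tri((T,S),((163.4,184.6),(226,116.6))));print(tri((T,S),((134.6,163),(202.6,108))))
E
```

```text
(array([0.5817, 0.2729, 0.1287]), [array([-0.,  0.]), array([ 0., -0.])])
(array([0.6126, 0.3732, 0.1126]), [array([-6.7, 11.8]), array([12.5, -1.9])])
```

{"fn": "step_arm", "kwargs": {"targets": [[-0.2, 0, 0, 0, 0], [-0.4, 0, 0, 0, 0], [-0.4, 0, 0, 0, 0], [-0.4, 0, 0, 0, 0], [-0.4, 0, 0, 0, 0], [-0.4, 0, 0, 0, 0]]}}

```text
time_s: 2.9
position: [0.5996, 0.3358, 0.0193]
tcp_rot: [[-0.978, -0.208, 0.0], [-0.208, 0.978, 0.0], [-0.0, 0.0, -1.0]]
force: [0.1, 0.4, 0.1]
opening: 0.308
grasp_force: 0.0
```

```bash
python3 pic.py f 0.6 0.336 0.02 33
```

```text
top crop origin 120 154 scale 6.0606060606060606
scene crop origin 188 108 scale 6.0606060606060606
```

View pics/f.png

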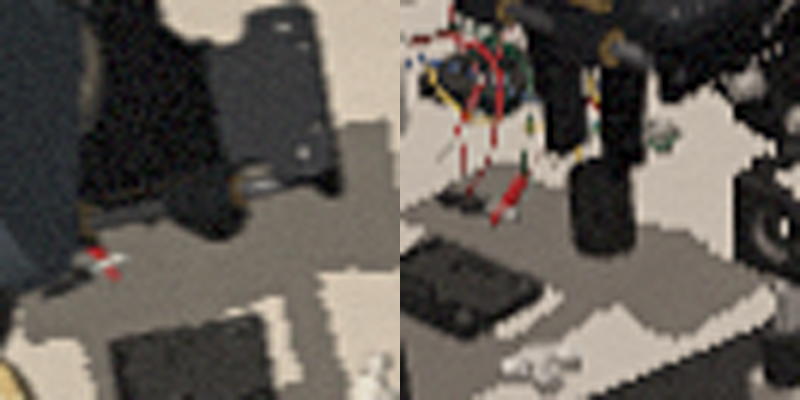

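Opening is 26.8 mm and nothing was gripped; the tube at (603,205) hasn't moved and the fingertips end level with its top. So the fingers really stand higher than the nominal geometry says. Estimating by how much.

Run:
```python
from h import *
from rig import read_state
S=pickle.load(open('scene_n.pkl','rb'))
s=read_state();print(s["position"],s["joint_positions"],s["tcp_rot"][2])
for z in(.011,.02,.03,.04,.05): print(z,proj(S,[.5996,.3358,z]).round(1))
im=S["color"].max(2)
print(im[126:152,208:236])
```

```text
[0.59962054 0.33585244 0.01922062] [ 1.99591796e+01  4.68798962e+01  7.92553139e+01 -2.12243971e-04
  5.38664790e+01 -8.20616182e+01] [ 2.87846816e-05 -7.03454747e-06 -1.00000000e+00]
0.011 [221.4 144. ]
0.02 [221.2 141.2]
0.03 [220.9 138.2]
0.04 [220.7 135.1]
0.05 [220.4 132. ]
[[205 170 203 119  12  19  19  17  28  19  64 207 182  14   4  14  10  15
    3  24 109 207 202 203 202 201 198 196]
 [198  93 205 142   0  30  24  28  26  23  52 186 178  20  26  30  22  24
    7  31 126 172 178 189 180 198 194 196]
 [181 100 200 178  10  17  30  31  21  27  43 149 105  14   5  21  11   2
   10  26 110 101 153 173 142 176 198 194]
 [179  97 198 196   2  23  28  16  22  25  37 121 114  19  19  14  19   7
   18  26 102 136 155 148 124 104 170 195]
 [197 149 200 207   0  25  29  23  28  16  39 125 164  15  16  20   0  22
   18  36 127 112 118 104  98  94 155 199]
 [195 199 202 209   0  19  28  24  12  23  87 151 209  50  10  13  20  28
   23  31 101  95 114 105  89 162 201 196]
 [163 199 197 176  31  10  13   9  39 150 175 189 209  70  14  17  13  21
   18  12  80 152  92  87  78 202 198 196]
 
[... 1522 characters left out ...]
116 117 115 115 116 122 119 116  77  29  28  26  40  37  28  25  28  30
   40 124 117 115 115 116 112 113 111 112]
 [116 118 119 116 115 120 117 121  70  21  28  28  30  28  30  27  26  28
   35 125 120 119 120 116 117 117 115 117]
 [120 118 116 116 117 116 121 120  99  27  19  28  30  30  22  34  24  25
   55 122 119 115 115 118 118 119 119 114]
 [118 119 118 123 117 120 117 121 124  66  38  26  21  29  24  33  54  55
   99 119 120 116 120 117 116 114 115 116]
 [119 118 120 116 116 121 121 120 121 110  92  84  69  74  66  91 103  98
  121 120 117 118 117 118 115 115 118 120]
 [124 117 117 121 120 115 115 115 119 120 120 124 114 110 106 119 123 116
  117 119 115 118 116 116 119 113 119 114]]
```

{"fn": "step_arm", "kwargs": {"targets": [[0.15, 0, 0, 0, 0], [0.15, 0, 0, 0, 0], [0.15, 0, 0, 0, 0], [0.15, 0, 0, 0, 0], [0.15, 0, 0, -0.02, 0], [0.15, 0, 0, -0.04, 0], [0.15, 0, 0, -0.04, 0]]}}

```text
time_s: 3.7
position: [0.5987, 0.3355, 0.008]
tcp_rot: [[-0.978, -0.208, -0.002], [-0.208, 0.978, -0.001], [0.002, -0.0, -1.0]]
force: [-0.1, -0.2, 0.3]
opening: 0.571
grasp_force: 0.0
```

```bash
cat > tip.py <<'E'
from rig import *
from h import *
c=capture("scene");pickle.dump(c,open('scene_n.pkl','wb'))
print(read_state()["force"].round(1))
m=c["color"].max(2)[126:152,204:238]
for i,r in enumerate(m): print(126+i,''.join('#' if v<65 else '+' if v<130 else '.' for v in r))
E
python3 tip.py
```

```text
[0.4 0.1 0.1]
126 .#+.########.+...+..#############+
127 ....+#######.+...+#.###########+..
128 .....#######.+..+++##########++...
129 .....#######...++++#########+++...
130 .....#######+.......########++....
131 .....#######........#######++.....
132 .....#######........#######++.....
133 ....++######........#######+......
134 ....######++..+############+......
135 +++.#+###+..+##############+......
136 ++++#.......###############+......
137 +++.++.....+###############+......
138 ++..++++++++################......
139 ++..++++++++###############+......
140 +..+++++++++#############+........
141 ..++++++++++############+.........
142 ...+++++++++###########...........
143 ...+++++++++##########+...........
144 ++++++++++++###########...........
145 ++++++++++++###########++++.......
146 +++++++++++++##########+++++.+++..
147 +++++++++++++##########++++++++++.
148 +++++++++++++##########+++++++++++
149 +++++++++++++#########++++++++++++
150 ++++++++++++++++++++++++++++++++++
151 ++++++++++++++++++++++++++++++++++
```

{"fn": "step_arm", "kwargs": {"targets": [[0.15, 0, 0, -0.02, 0], [0.15, 0, 0, -0.04, 0], [0.15, 0, 0, -0.06, 0], [0.15, 0, 0, -0.06, 0]]}}

```text
time_s: 4.15
position: [0.5988, 0.3356, -0.0069]
tcp_rot: [[-0.978, -0.208, -0.002], [-0.208, 0.978, -0.001], [0.002, -0.0, -1.0]]
force: [-0.4, -0.4, 0.0]
opening: 0.573
grasp_force: 0.0
```

```bash
python3 tip.py
```

```text
[-0.5 -0.3 -1.1]
126 .#++########.+#######.++##########
127 ....########.+++#####+++##########
128 ....########.+..++####+###########
129 ....+#######...++++###############
130 ....+#######+....+..+#############
131 .....#######........+############+
132 .....#######........############+.
133 ....+#######+.......##########+...
134 ....#+######+.+#############......
135 ++++#+######################......
136 +++.#+######################......
137 ++..+#######################......
138 ++...+######################......
139 +...++#####+################......
140 +..+++#+#+++################......
141 ..++++++++++################......
142 ...+++++++++################......
143 ...+++++++++################......
144 ++++++++++++###############+......
145 ++++++++++++##############+.......
146 +++++++++++++###########++++.+++..
147 +++++++++++++##########+++++++++++
148 +++++++++++++#########++++++++++++
149 ++++++++++++++########++++++++++++
150 ++++++++++++++++++++++++++++++++++
151 ++++++++++++++++++++++++++++++++++
```

{"fn": "step_arm", "kwargs": {"targets": [[-0.2, 0, 0, 0, 0], [-1, 0, 0, 0, 0], [-1, 0, 0, 0, 0], [-1, 0, 0, 0, 0], [-1, 0, 0, 0, 0], [-1, 0, 0, 0, 0], [-1, 0, 0, 0, 0], [-1, 0, 0, 0.01, 0]]}}

```text
time_s: 5.0
position: [0.5992, 0.3357, -0.0036]
tcp_rot: [[-0.978, -0.208, -0.001], [-0.208, 0.978, -0.0], [0.001, -0.0, -1.0]]
force: [-0.6, -0.5, -0.5]
opening: 0.334
grasp_force: 30.0
```

{"fn": "step_arm", "kwargs": {"targets": [[-1, 0, 0, 0.15, 0], [-1, 0, 0, 0.3, 0], [-1, 0, 0, 0.45, 0], [-1, 0, 0, 0.6, 0], [-1, -0.1, 0, 0.64, 0], [-1, -0.25, -0.05, 0.64, 0], [-1, -0.4, -0.15, 0.64, 0], [-1, -0.52, -0.3, 0.64, 0], [-1, -0.62, -0.45, 0.64, 0], [-1, -0.62, -0.6, 0.64, 0], [-1, -0.62, -0.75, 0.64, 0], [-1, -0.62, -0.88, 0.64, 0], [-1, -0.62, -0.88, 0.64, 0]]}}

```text
time_s: 6.3
position: [0.4445, 0.1128, 0.157]
tcp_rot: [[-0.979, -0.204, -0.0], [-0.204, 0.979, -0.001], [0.0, -0.001, -1.0]]
force: [0.0, -0.7, -0.3]
opening: 0.337
grasp_force: 30.0
```

{"fn": "step_arm", "kwargs": {"targets": [[-1, 0, -0.15, 0, 0], [-1, 0, -0.3, 0, 0], [-1, 0, -0.45, 0, 0], [-1, 0, -0.6, 0, 0], [-1, 0, -0.75, 0, 0], [-1, 0, -0.9, 0, 0], [-1, 0, -1, 0, 0], [-1, 0, -1, -0.1, 0], [-1, 0, -1, -0.2, 0], [-1, 0, -1, -0.3, 0], [-1, 0, -1, -0.4, 0], [-1, 0, -1, -0.48, 0], [-1, 0, -1, -0.5, 0], [-1, 0, -1, -0.5, 0]]}}

```text
time_s: 7.7
position: [0.4445, -0.1335, 0.0313]
tcp_rot: [[-0.978, -0.209, -0.001], [-0.209, 0.978, 0.001], [0.001, 0.001, -1.0]]
force: [-0.1, 0.5, 0.5]
opening: 0.335
grasp_force: 30.0
```

```bash
python3 pic.py g 0.444 -0.135 0.04 45
```

```text
top crop origin 276 195 scale 4.444444444444445
scene crop origin 239 194 scale 4.444444444444445
```

View pics/g.png

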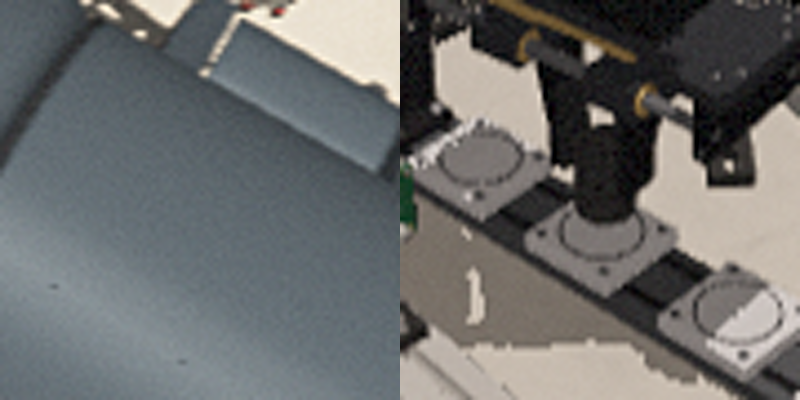

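The scene crop shows the tube foot at (607,210), hovering over the plate centre (602,232); the vertical gap matches the hover height. Lowering.

{"fn": "step_arm", "kwargs": {"targets": [[-1, 0, 0, -0.02, 0], [-1, 0, 0, -0.04, 0], [-1, 0, 0, -0.05, 0], [-1, 0, 0, -0.06, 0], [-1, 0, 0, -0.06, 0]]}}

```text
time_s: 8.3
position: [0.4446, -0.1341, 0.0166]
tcp_rot: [[-0.978, -0.208, -0.0], [-0.208, 0.978, 0.0], [0.0, 0.0, -1.0]]
force: [0.5, -0.6, -0.4]
opening: 0.335
grasp_force: 30.0
```

{"fn": "step_arm", "kwargs": {"targets": [[-1, 0, 0, -0.004, 0], [-1, 0, 0, -0.008, 0], [-1, 0, 0, -0.008, 0]]}}

```text
time_s: 8.6
position: [0.4447, -0.1342, 0.0163]
tcp_rot: [[-0.978, -0.208, 0.001], [-0.208, 0.978, -0.001], [-0.001, -0.001, -1.0]]
force: [-1.4, -0.1, 16.5]
opening: 0.337
grasp_force: 30.0
```

Contact (16 N), so releasing and lifting.

{"fn": "step_arm", "kwargs": {"targets": [[0, 0, 0, 0.004, 0], [0.15, 0, 0, 0.004, 0], [0.15, 0, 0, 0.004, 0], [0.15, 0, 0, 0.004, 0], [0.15, 0, 0, 0.1, 0], [0.15, 0, 0, 0.2, 0], [0.15, 0, 0, 0.3, 0], [0.15, 0, 0, 0.45, 0], [0.15, 0, 0, 0.56, 0], [0.15, 0, 0.2, 0.56, 0], [0.15, 0, 0.4, 0.56, 0], [0.15, 0, 0.6, 0.56, 0], [0.15, 0, 0.8, 0.56, 0], [0.15, 0, 1, 0.56, 0], [0.15, 0, 1, 0.56, 0]]}}

```text
time_s: 10.1
position: [0.4432, 0.1214, 0.1545]
tcp_rot: [[-0.976, -0.216, -0.001], [-0.216, 0.976, 0.002], [0.0, 0.002, -1.0]]
force: [-0.5, -0.8, -1.5]
opening: 0.572
grasp_force: 0.0
```

{"fn": "step_arm", "kwargs": {"targets": [[0.15, -0.006, 0.2, 0, 0], [0.15, -0.006, 0.4, 0, 0], [0.15, -0.006, 0.6, 0, 0], [0.15, -0.006, 0.683, 0, 0], [0.15, -0.006, 0.683, -0.15, 0], [0.15, -0.006, 0.683, -0.3, 0], [0.15, -0.006, 0.683, -0.42, 0], [0.15, -0.006, 0.683, -0.52, 0], [0.15, -0.006, 0.683, -0.6, 0], [0.15, -0.006, 0.683, -0.64, 0], [0.15, -0.006, 0.683, -0.66, 0], [0.15, -0.006, 0.683, -0.66, 0], [-1, -0.006, 0.683, -0.66, 0], [-1, -0.006, 0.683, -0.66, 0], [-1, -0.006, 0.683, -0.66, 0], [-1, -0.006, 0.683, -0.66, 0], [-1, -0.006, 0.683, -0.66, 0], [-1, -0.006, 0.683, -0.66, 0]]}}

```text
time_s: 11.9
position: [0.4435, 0.2869, -0.0096]
tcp_rot: [[-0.978, -0.208, 0.001], [-0.208, 0.978, 0.0], [-0.001, 0.0, -1.0]]
force: [-1.0, -0.7, 6.1]
opening: 0.331
grasp_force: 30.0
```

{"fn": "step_arm", "kwargs": {"targets": [[-1, 0, 0, 0.1, 0], [-1, 0, 0, 0.25, 0], [-1, 0, 0, 0.4, 0], [-1, 0, 0, 0.55, 0], [-1, 0, 0, 0.64, 0], [-1, 0, -0.15, 0.64, 0], [-1, 0, -0.3, 0.64, 0], [-1, 0, -0.45, 0.64, 0], [-1, 0, -0.6, 0.64, 0], [-1, 0, -0.75, 0.64, 0], [-1, 0, -0.9, 0.64, 0], [-1, 0, -1, 0.64, 0], [-1, 0, -1, 0.64, 0]]}}

```text
time_s: 13.2
position: [0.4433, 0.0341, 0.1496]
tcp_rot: [[-0.979, -0.204, 0.0], [-0.204, 0.979, -0.001], [0.0, -0.001, -1.0]]
force: [1.0, -0.1, 0.4]
opening: 0.326
grasp_force: 30.0
```

{"fn": "step_arm", "kwargs": {"targets": [[-1, 0.01, -0.15, 0, 0], [-1, 0.02, -0.3, 0, 0], [-1, 0.03, -0.45, 0, 0], [-1, 0.04, -0.6, 0, 0], [-1, 0.052, -0.75, 0, 0], [-1, 0.052, -0.9, 0, 0], [-1, 0.052, -1, 0, 0], [-1, 0.052, -1, 0, 0]]}}

```text
time_s: 14.0
position: [0.4573, -0.216, 0.1497]
tcp_rot: [[-0.979, -0.206, 0.002], [-0.206, 0.979, -0.002], [-0.001, -0.002, -1.0]]
force: [0.5, 0.2, -0.1]
opening: 0.33
grasp_force: 30.0
```

{"fn": "step_arm", "kwargs": {"targets": [[-1, 0, -0.027, -0.12, 0], [-1, 0, -0.027, -0.24, 0], [-1, 0, -0.027, -0.36, 0], [-1, 0, -0.027, -0.46, 0], [-1, 0, -0.027, -0.52, 0], [-1, 0, -0.027, -0.535, 0], [-1, 0, -0.027, -0.545, 0], [-1, 0, -0.027, -0.552, 0], [-1, 0, -0.027, -0.552, 0]]}}

```text
time_s: 14.9
position: [0.4567, -0.22, 0.0126]
tcp_rot: [[-0.978, -0.209, 0.001], [-0.209, 0.978, -0.001], [-0.001, -0.001, -1.0]]
force: [-0.6, -0.2, -0.3]
opening: 0.334
grasp_force: 30.0
```

{"fn": "step_arm", "kwargs": {"targets": [[-1, 0, 0, -0.004, 0], [-1, 0, 0, -0.008, 0], [-1, 0, 0, -0.008, 0]]}}

```text
time_s: 15.2
position: [0.4568, -0.2202, 0.0123]
tcp_rot: [[-0.978, -0.208, 0.002], [-0.208, 0.978, -0.001], [-0.002, -0.002, -1.0]]
force: [-1.2, 3.0, 15.2]
opening: 0.332
grasp_force: 30.0
```

{"fn": "step_arm", "kwargs": {"targets": [[0, 0, 0, 0.004, 0], [0.15, 0, 0, 0.004, 0], [0.15, 0, 0, 0.004, 0], [0.15, 0, 0, 0.004, 0], [0.15, 0, 0, 0.1, 0], [0.15, 0, 0, 0.2, 0], [0.15, 0, 0, 0.3, 0], [0.15, 0, 0, 0.45, 0], [0.15, 0, 0, 0.56, 0], [0.15, 0, -0.2, 0.56, 0.044], [0.15, 0, -0.4, 0.56, 0.044], [0.15, 0.1, -0.528, 0.56, 0.044], [0.15, 0.3, -0.528, 0.56, 0.044], [0.15, 0.45, -0.528, 0.56, 0.044], [0.15, 0.536, -0.528, 0.56, 0.044], [0.15, 0.536, -0.528, 0.56, 0.044], [0.15, 0.536, -0.528, 0.56, 0.044]]}}

```text
time_s: 16.9
position: [0.5892, -0.3514, 0.1487]
tcp_rot: [[-0.94, -0.342, -0.002], [-0.342, 0.94, 0.001], [0.002, 0.002, -1.0]]
force: [-0.3, 0.4, 0.5]
opening: 0.575
grasp_force: 0.0
```

```bash
python3 pic.py i 0.50 -0.26 0.03 60
```

```text
top crop origin 306 160 scale 3.3333333333333335
scene crop origin 283 201 scale 3.3333333333333335
```

View pics/i.png

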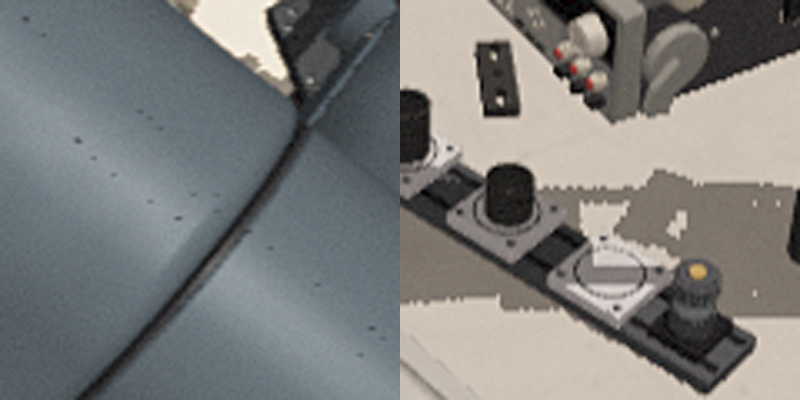

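Both tubes stand near the centres of their plates. Now the tall holder.

{"fn": "step_arm", "kwargs": {"targets": [[0.15, 0, 0, -0.12, 0], [0.15, 0, 0, -0.24, 0], [0.15, 0, 0, -0.36, 0], [0.15, 0, 0, -0.45, 0], [0.15, 0, 0, -0.53, 0], [0.15, 0, 0, -0.58, 0], [0.15, 0, 0, -0.61, 0], [0.15, 0, 0, -0.62, 0], [0.15, 0, 0, -0.62, 0], [-0.2, 0, 0, -0.62, 0], [-1, 0, 0, -0.62, 0], [-1, 0, 0, -0.62, 0], [-1, 0, 0, -0.62, 0], [-1, 0, 0, -0.62, 0], [-1, 0, 0, -0.62, 0], [-1, 0, 0, -0.62, 0]]}}

```text
time_s: 18.6
position: [0.5903, -0.3522, -0.0049]
tcp_rot: [[-0.94, -0.341, 0.0], [-0.341, 0.94, -0.0], [-0.0, -0.0, -1.0]]
force: [-0.2, 0.6, 2.6]
opening: 0.282
grasp_force: 30.0
```

{"fn": "step_arm", "kwargs": {"targets": [[-1, 0, 0, 0.1, 0], [-1, 0, 0, 0.25, 0], [-1, 0, 0, 0.4, 0], [-1, 0, 0, 0.55, 0], [-1, 0, 0, 0.68, 0], [-1, -0.15, 0, 0.68, 0], [-1, -0.3, 0, 0.68, 0], [-1, -0.45, 0, 0.68, 0], [-1, -0.55, 0.05, 0.68, 0], [-1, -0.626, 0.2, 0.68, 0], [-1, -0.626, 0.35, 0.68, 0], [-1, -0.626, 0.5, 0.68, 0], [-1, -0.626, 0.65, 0.68, 0], [-1, -0.626, 0.8, 0.68, 0], [-1, -0.626, 0.95, 0.68, 0], [-1, -0.626, 1, 0.68, 0], [-1, -0.626, 1, 0.68, 0]]}}

```text
time_s: 20.3
position: [0.4331, -0.1007, 0.1647]
tcp_rot: [[-0.939, -0.344, -0.001], [-0.344, 0.939, 0.0], [0.001, 0.0, -1.0]]
force: [-0.9, -0.7, -0.8]
opening: 0.276
grasp_force: 30.0
```

{"fn": "step_arm", "kwargs": {"targets": [[-1, 0, 0.1, 0, 0], [-1, 0, 0.206, 0, 0], [-1, 0, 0.206, 0, 0], [-1, 0, 0.206, -0.12, 0], [-1, 0, 0.206, -0.24, 0], [-1, 0, 0.206, -0.36, 0], [-1, 0, 0.206, -0.46, 0], [-1, 0, 0.206, -0.53, 0], [-1, 0, 0.206, -0.57, 0], [-1, 0, 0.206, -0.582, 0], [-1, 0, 0.206, -0.59, 0], [-1, 0, 0.206, -0.59, 0]]}}

```text
time_s: 21.5
position: [0.4342, -0.0512, 0.0177]
tcp_rot: [[-0.94, -0.341, 0.001], [-0.341, 0.94, -0.001], [-0.001, -0.001, -1.0]]
force: [0.1, 0.5, -0.1]
opening: 0.276
grasp_force: 30.0
```

{"fn": "step_arm", "kwargs": {"targets": [[-1, 0, 0, -0.005, 0], [-1, 0, 0, -0.01, 0], [-1, 0, 0, -0.01, 0]]}}

```text
time_s: 21.8
position: [0.4346, -0.051, 0.0169]
tcp_rot: [[-0.94, -0.342, 0.003], [-0.342, 0.94, -0.002], [-0.003, -0.003, -1.0]]
force: [-2.4, -1.0, 16.0]
opening: 0.275
grasp_force: 30.0
```

{"fn": "step_arm", "kwargs": {"targets": [[-0.2, 0, 0, 0.004, 0], [0, 0, 0, 0.004, 0], [0, 0, 0, 0.004, 0], [0, 0, 0, 0.004, 0], [0, 0, 0, 0.1, 0], [0, 0, 0, 0.2, 0], [0, 0, 0, 0.35, 0], [0, 0, 0, 0.5, 0], [0, 0, 0, 0.6, 0], [0, -0.01, 0.15, 0.6, -0.045], [0.1, -0.02, 0.3, 0.6, -0.09], [0.15, -0.046, 0.45, 0.6, -0.14], [0.15, -0.046, 0.6, 0.6, -0.185], [0.15, -0.046, 0.75, 0.6, -0.23], [0.15, -0.046, 0.899, 0.6, -0.28], [0.15, -0.046, 0.899, 0.6, -0.325], [0.15, -0.046, 0.899, 0.6, -0.37], [0.15, -0.046, 0.899, 0.6, -0.42], [0.15, -0.046, 0.899, 0.6, -0.461], [0.15, -0.046, 0.899, 0.6, -0.461]]}}

```text
time_s: 23.8
position: [0.4216, 0.1742, 0.1643]
tcp_rot: [[-0.451, 0.893, -0.001], [0.893, 0.451, -0.0], [0.0, -0.001, -1.0]]
force: [-0.1, 0.5, 0.6]
opening: 0.581
grasp_force: 0.0
```

{"fn": "step_arm", "kwargs": {"targets": [[0.15, 0, 0, -0.12, 0], [0.15, 0, 0, -0.24, 0], [0.15, 0, 0, -0.36, 0], [0.15, 0, 0, -0.48, 0], [0.15, 0, 0, -0.58, 0], [0.15, 0, 0, -0.64, 0], [0.15, 0, 0, -0.68, 0], [0.15, 0, 0, -0.7, 0], [0.15, 0, 0, -0.71, 0], [0.15, 0, 0, -0.716, 0], [0.15, 0, 0, -0.716, 0]]}}

```text
time_s: 24.9
position: [0.4225, 0.1742, -0.0138]
tcp_rot: [[-0.453, 0.891, 0.001], [0.891, 0.453, 0.0], [-0.0, 0.001, -1.0]]
force: [-0.5, -0.1, -0.4]
opening: 0.58
grasp_force: 0.0
```

No contact; closing.

{"fn": "step_arm", "kwargs": {"targets": [[-0.2, 0, 0, 0, 0], [-1, 0, 0, 0, 0], [-1, 0, 0, 0, 0], [-1, 0, 0, 0, 0], [-1, 0, 0, 0, 0], [-1, 0, 0, 0, 0], [-1, 0, 0, 0, 0], [-1, 0, 0, 0, 0]]}}

```text
time_s: 25.7
position: [0.4225, 0.1742, -0.0141]
tcp_rot: [[-0.453, 0.891, 0.001], [0.891, 0.453, 0.0], [-0.0, 0.001, -1.0]]
force: [0.9, 0.7, 3.9]
opening: 0.266
grasp_force: 30.0
```

{"fn": "step_arm", "kwargs": {"targets": [[-1, 0, 0, 0.1, 0], [-1, 0, 0, 0.25, 0], [-1, 0, 0, 0.4, 0], [-1, 0, 0, 0.55, 0], [-1, 0, 0, 0.72, 0], [-1, 0, -0.15, 0.72, 0], [-1, 0, -0.3, 0.72, 0], [-1, 0, -0.45, 0.72, 0], [-1, 0, -0.6, 0.72, 0], [-1, 0, -0.75, 0.72, 0], [-1, 0, -0.9, 0.72, 0], [-1, 0, -0.96, 0.72, 0], [-1, 0, -0.96, 0.72, 0]]}}

```text
time_s: 27.0
position: [0.4218, -0.0677, 0.1654]
tcp_rot: [[-0.45, 0.893, -0.001], [0.893, 0.45, 0.0], [0.0, -0.001, -1.0]]
force: [0.2, 0.2, -0.3]
opening: 0.262
grasp_force: 30.0
```

{"fn": "step_arm", "kwargs": {"targets": [[-1, 0.02, -0.15, 0, 0], [-1, 0.04, -0.3, 0, 0], [-1, 0.06, -0.45, 0, 0], [-1, 0.09, -0.6, 0, 0], [-1, 0.12, -0.75, 0, 0], [-1, 0.15, -0.9, 0, 0], [-1, 0.178, -0.936, 0, 0], [-1, 0.178, -0.936, -0.12, 0], [-1, 0.178, -0.936, -0.24, 0], [-1, 0.178, -0.936, -0.36, 0], [-1, 0.178, -0.936, -0.46, 0], [-1, 0.178, -0.936, -0.54, 0], [-1, 0.178, -0.936, -0.58, 0], [-1, 0.178, -0.936, -0.58, 0]]}}

```text
time_s: 28.4
position: [0.4658, -0.2975, 0.0193]
tcp_rot: [[-0.454, 0.891, -0.003], [0.891, 0.454, 0.003], [0.004, -0.001, -1.0]]
force: [0.6, 0.2, -1.1]
opening: 0.263
grasp_force: 30.0
```

```bash
python3 pic.py j 0.466 -0.28 0.03 45
```

```text
top crop origin 329 188 scale 4.444444444444445
scene crop origin 294 228 scale 4.444444444444445
```

View pics/j.png

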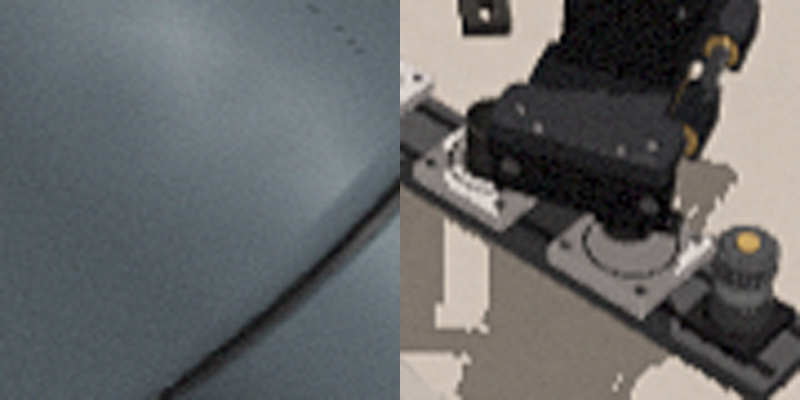

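The collar hovers over the c4 plate, its underside around (633,225) with the plate centre near (630,245). Lowering.

{"fn": "step_arm", "kwargs": {"targets": [[-1, 0, 0, -0.02, 0], [-1, 0, 0, -0.04, 0], [-1, 0, 0, -0.05, 0], [-1, 0, 0, -0.056, 0], [-1, 0, 0, -0.056, 0]]}}

```text
time_s: 29.0
position: [0.4666, -0.2999, 0.0079]
tcp_rot: [[-0.453, 0.891, 0.0], [0.891, 0.453, -0.0], [-0.0, 0.0, -1.0]]
force: [-0.9, 0.9, 6.8]
opening: 0.26
grasp_force: 30.0
```

{"fn": "step_arm", "kwargs": {"targets": [[-0.2, 0, 0, 0, 0], [-0.03, 0, 0, 0, 0], [-0.03, 0, 0, 0, 0], [-0.03, 0, 0, 0, 0], [-0.03, 0, 0, 0.08, 0], [-0.03, 0, 0, 0.2, 0], [-0.03, 0, 0, 0.35, 0], [-0.03, 0, 0, 0.5, 0], [-0.03, 0, 0, 0.65, 0], [-0.03, 0, 0.15, 0.7, 0], [-0.03, 0, 0.35, 0.7, 0], [-0.03, 0, 0.55, 0.7, 0], [-0.03, 0, 0.75, 0.7, 0], [-0.03, 0, 0.95, 0.7, 0], [-0.03, 0, 1, 0.7, 0]]}}

```text
time_s: 30.5
position: [0.4646, -0.0452, 0.1815]
tcp_rot: [[-0.457, 0.889, -0.003], [0.889, 0.457, 0.002], [0.003, -0.001, -1.0]]
force: [0.7, -0.7, -0.4]
opening: 0.486
grasp_force: 0.0
```

{"fn": "step_arm", "kwargs": {"targets": [[-0.03, 0, 0.2, 0, 0], [-0.03, 0, 0.4, 0, 0], [-0.03, 0, 0.6, 0, 0], [-0.03, 0, 0.8, 0, 0], [-0.03, 0, 1, 0, 0], [-0.03, 0, 1, 0, 0], [-0.03, 0, 1, 0, 0]]}}

```text
time_s: 31.2
position: [0.4665, 0.2007, 0.1815]
tcp_rot: [[-0.456, 0.89, -0.0], [0.89, 0.456, -0.001], [-0.001, -0.0, -1.0]]
force: [0.3, -0.6, -0.4]
opening: 0.481
grasp_force: 0.0
```

```bash
python3 pic.py k 0.45 -0.176 0.03 70
python3 - <<'E'
from h import *
C=[(.4327,-.0512),(.4437,-.1348),(.4554,-.2207),(.4659,-.3005)];H=[50,40,28,18]
for nm in('top','scene'):
    c=pickle.load(open(nm+'_n.pkl','rb'));big=cv2.resize(c["color"],None,fx=4,fy=4,interpolation=cv2.INTER_CUBIC)
    m=(big.max(2)<75).astype(np.uint8)
    for p,h in zip(C,H):
        z=.022+h/2000;q=proj(c,[*p,z])*4+1.5
        try:
            ce,st,bm=blob(c,*q,m,31 if h in(18,50) else 21)
            hu=cv2.convexHull(np.vstack(cv2.findContours(bm,0,1)[0]));M=cv2.moments(hu);ce=np.array([M['m10'],M['m01']])/M['m00']
            print(nm,h,st[:4]/4,((ray(c,*((ce+.5)/4-.5),z)[:2]-p)*1000).round(1))
        except ValueError: print(nm,h,'none')
E
```

```text
top crop origin 266 169 scale 2.857142857142857
scene crop origin 229 180 scale 2.857142857142857
top 50 [313.25 287.25  11.75   9.25] [-120.9  -73. ]
top 40 [311.75 286.5   16.    13.75] [-135.2    8. ]
top 28 [379.25 230.     7.25   8.25] [  8.5 -79.2]
top 18 [313.25 287.25  11.75   9.25] [-154.9  174.9]
scene 50 [251.75 209.75  11.25  22.75] [-0.3 -1.1]
scene 40 [278.   228.    13.75  22.  ] [-0.2 -0.2]
scene 28 [308.75 250.5   14.    18.25] [-1.5 -1.1]
scene 18 [339.25 273.    12.75  14.  ] [-3.7 -0.6]
```

View pics/k.png

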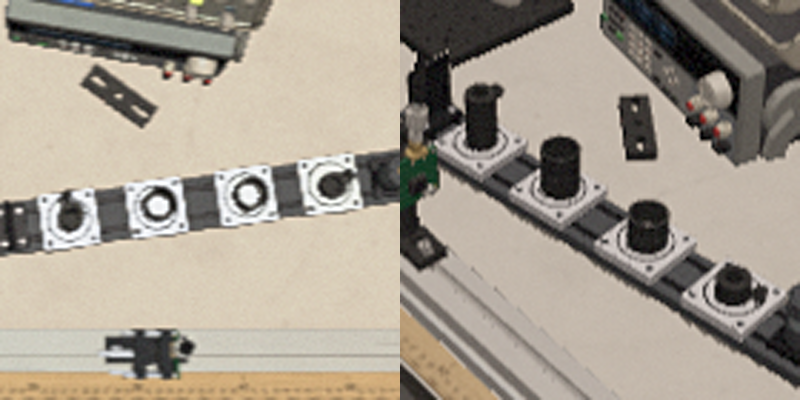

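All four parts stand upright and centred, with errors of 4 mm or less. In the top crop they sit at (70,215), (157,205), (245,195) and (333,183), tallest to lowest towards the lamp. Handing in.

```bash
python3 -c "
from rig import *
print(hand_in())"
```

```text
the job is handed in; nothing more can be done
None
```

The job is handed in: all four parts stand upright on the rail, lowest beside the lamp and tallest beside the stop plate, each within about 4 mm of its plate's centre in the last scene-camera picture; the judging result was not reported back.

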